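Prove the moisture meter, then read the thick board

TASK

Before the glue-up, check the moisture of the thick board: lift the moisture meter out of its charging dock and first prove it on the round steel check disc of the dock, pressing it down upright until the ring on its sprung foot is level with the rim of the housing (8 mm in) and keeping it there for about a second. Then press it upright in the same way onto the middle of the top of the thick board, not one of the two thin ones, and finish while still holding it pressed to the ring there; never drive the foot up to its stop and leave the boards and other things where they lie.

Things in the scene. Friction and masses are not known exactly. Their poses are not given: they have to be found in the camera images.
- meter: Hand-held wood moisture meter, 0.27 kg, upright in its dock at the start. Origin on its axis at the lower rim of the grey housing, z up the axis. Above the rim: barrel 40 mm across to z 38 mm; collar 54 mm across, z 38 to 46 mm; black grip, z 46 to 96 mm; head 40 x 34 mm, z 96 to 114 mm (top). The sprung foot sticks out 18 mm below the rim. In the dock the rim is 26 mm above the table
- meter_grip (a point): Where to grasp the meter from above: the black rubber grip, 32 mm along the meter's x by 26 mm along its y; this point is on the axis, 68 mm above the rim and 22 mm above the collar, on whose top the fingertips can bear when pushing down
- foot_face (a point): Centre of the flat underside of the sprung foot (30 mm across), on the meter's axis; it is 18 mm below the rim when the foot is out, and 10 mm below it when the ring is level with the rim
- meter_foot (a joint): How far the sprung foot is pushed into the housing, in m: 0 out (at rest), 0.008 with the dark ring round the foot level with the housing's rim, 0.014 at its stop. It begins to move at 3.5 N (more than the meter's weight) and takes 0.7 N more per mm: about 9 N at the ring, 13 N at the stop
- dock: Grey charging dock fixed to the table, 150 mm along x by 80 mm; origin at the centre of its underside, x away from the robot at yaw 0. Tower 74 x 76 mm, 64 mm high, centred at x = +35 mm, with a round well 44 mm across: the meter hangs in it by its collar, foot free, and lifts straight out by 60 mm or more. In front a low step 24 mm high, centred at x = -37 mm, with the check disc
- check_disc (a point): Centre of the top of the bare round steel check disc on the dock's low step: disc 51 mm across, its top 26.5 mm above the table, 73 mm from the well's axis
- board_thick: The thick maple board, 100 x 243 x 34 mm, 0.5 kg or so, lying loose and flat on the table; origin at the centre of its underside, x along the 100 mm width, y along the length, z up. A small offcut lies near one end of it, 95 mm from the middle
- thick_middle (a point): Middle of the top face of the thick board, 34 mm above the table
- board_thin_a: A thin maple board, 100 x 288 x 18 mm, lying flat, with a pencil on it; not to be measured. Origin at the centre of its underside
- board_thin_b: Another thin maple board, 100 x 288 x 18 mm, lying flat, with a dark wooden offcut on it; not to be measured. Origin at the centre of its underside
- offcut: Maple offcut, 30 x 55 x 18 mm, lying on the thick board near one end; origin at the centre of its underside
- pencil: Yellow pencil, 13 x 170 x 9 mm, lying on a thin board
- sander: Wooden sanding block, 62 x 105 x 30 mm, at the back left
- strip: Dark wooden offcut, 22 x 95 x 22 mm, lying on a thin board
There are look-alikes about, which are no part of the job. What is shaped like the meter but red is not meant.

How it is judged:
On the way:
1. the held meter stands upright on the check disc, foot pressed to the ring, for half a second (distance between foot_face and check_disc below 0.013 m and value of joint meter_foot between 0.0055 and 0.0105 m and contact force between meter and dock above 4 N and contact force between meter and the fingers above 1 N and angle between meter's own z axis and vertical below 0.1 rad), for 0.5 s.
At the end, for the whole second after the job is handed in: The meter is held in the fingers, upright within 0.1 rad and still, with its foot on the thick board's top face within 20 mm of the middle, pressed in to the ring (5.5 to 10.5 mm) with more than 4 N on the board; the thick board lies within 15 mm of where it was (distance between foot_face and thick_middle below 0.02 m and value of joint meter_foot between 0.0055 and 0.0105 m and contact force between meter and board_thick above 4 N and contact force between meter and the fingers above 1 N and angle between meter's own z axis and vertical below 0.1 rad and linear speed of meter below 0.02 m/s and distance of board_thick from where it was at the start of the episode below 0.015 m); the arm keeps its last pose, push and grip.
It fails at once if the sprung foot is driven up to its stop (over 13 mm) (value of joint meter_foot above 0.013 m).
It fails at once if a board or another thing is shifted by more than 25 mm (distance of any of board_thick, board_thin_a, board_thin_b, offcut, pencil, strip, sander from where it was at the start of the episode above 0.025 m).
It also fails if it takes over 51 s, if anything falls off the work surface, if the arm or the gripper's body presses on something with over 40 N, if the wrist force passes 120 N, or if a joint passes its speed limit or range.

ROBOT

A 7-joint arm with a two-finger parallel gripper is mounted at the origin on a cart in front of the work surface, level with it; the furniture and walls round the work are solid. World frame = base frame: x ahead of the robot, y to its left, z up, the work surface at z = 0. Lengths are in m, angles in rad, forces in N, time in s.
With the tool pointing down it reaches from about 0.35 to 0.9 m from the base axis. Payload 19.9 kg.
Tool frame: the origin (TCP) lies between the finger pads; the fingertips stand 25 mm ahead of it and the grasp point (between the pads) lies 6 mm ahead of it; z points along the fingers, x is the direction in which the jaws open and shut, and the axes are right-handed (so a half turn about z gives the same grasp; the last joint's range is limited). The gripper opens to 94 mm and grips with 3 to 60 N. Pads are 16 mm wide; open, the fingers measure 119 mm over their backs; the gripper's body (75 mm by 177 mm) begins 78 mm behind the grasp point.
Start: joints at [-1.381, 0.417, -0.01, 1.614, 0.005, 1.111, -0.053], TCP at [0.143, 0.608, 0.194] pointing down, gripper open.
Joint ranges: [-2.81, 2.81], [-0.39, 2.02], [-1.27, 1.25], [0.06, 2.57], [-1.19, 4.33], [0.19, 2], [-2.82, 2.82]. Speed limits (rad/s): [1.89, 1.89, 2.39, 2.39, 3.01, 3.01, 3.01].

INTERFACE

Orientations are given as a 3x3 rotation matrix whose columns are the frame's x, y, z axes.
In Python, from plant import get_state, camera, sign_off gives the robot as it stands.
- The arm moves only by the tool jog_arm, never from a script. Its argument "steps" is a list of rows, each a list of 3 entries, a list of its own where there are three numbers: the gripper command: -1 is fully open, 1 is shut, values between are in proportion, then the shift along the tool's x, y, z in units of 40 mm (1.0 is 40 mm), then the turn, a rotation vector about the tool's x, y, z in units of 6 degrees (1.0 is 6 degrees). A call has 1 to 12 rows; each row is the pose to reach, as a shift and turn from the pose commanded when the call began, along the tool's axes at that moment; what a row does not reach only later rows make up. A row lasts 1/12 s, in which the tool goes at most 41.7 mm and 7.16 degrees, less where a joint would pass 70% of its speed; a pose out of reach is approached as far as the arm can. A call with a gripper value outside its range is refused whole. The fingers move at their own pace and stop on an object; "force" is the grip in N (left out, the last holds). Time passes only in rows, so rows that repeat a pose let the fingers close. It gives the time, the measured TCP pose, the force and the opening at its end, in the units of the state.
- get_state(): the state, without advancing time (a new reading comes with each control period).
- camera(name): name is "scene" or "top" or "wrist"; returns a dict with "img" (480x640x3 uint8, red, green, blue), "range_z" (480x640 float32, m along the optical axis (not along the pixel's ray), 0 where there is no reading), "mtx" (3x3 intrinsics, pixels), "k1" (the pictures are not rectified: a ray, as slopes to the right and down, at radius r is drawn at 1 + k1 r^2 times it, then the intrinsics apply), "rvec" (rotation vector, rad) and "tvec" (3), from world to camera coordinates, as OpenCV has them. Camera axes: x right, y down, z forward; pixel columns grow to the right and rows downward; lengths in m; the calibration is good to about 2 mm. A picture is of the moment at which its call begins.
- sign_off(): hands the job in, once; it reports no verdict.
The state is a dict: "t": time; "joint_positions": joint angles; "qvel": joint speeds; "effort": joint torques, N m; "eef_pos": TCP position; "tcp_rot": TCP orientation; "ft_force": force on the tool from outside, world axes, zero at the start; "wrist_torque": the same for the moment, N m; "gripper_width": finger opening in m.
Only numpy, scipy, OpenCV 4.12 (cv2) and the standard library are available. Lean on these libraries where they do the work, as an engineer would, in place of code of your own. Each camera call takes 0.05 s, during which the arm holds its last target. There are 200 camera calls.

## Working session

There is one attempt and no reset: what is moved stays moved. The work goes in short steps, Python scripts to look and compute and a tool call to move; the robot and the scene stay as the last step left them, time stands still between calls to the robot, and variables do not carry over. Pictures are saved under pics/ and viewed, about 8 in all and at most 12, crops included, and the job is handed in when it is done.

Besides the shell and the picture viewer there is one more tool, called after "Request:" by a JSON object that holds its "name" and its "arguments", one argument or row to a line. jog_arm: Moves the arm, as the interface text tells. Its arguments: {"type":"object","properties":{"steps":{"type":"array"},"force":{"type":"number"}},"required":["steps"]}

```bash
mkdir -p pics; cat > h.py <<'E'
import numpy as np, cv2
from plant import get_state, camera, sign_off
def pts(c):
    "world point per pixel from range_z"
    h,w=c["range_z"].shape; u,v=np.meshgrid(np.arange(w),np.arange(h))
    K=np.array(c["mtx"]); xd=(u-K[0,2])/K[0,0]; yd=(v-K[1,2])/K[1,1]
    x,y=xd.copy(),yd.copy()
    for _ in range(8):
        f=1+c["k1"]*(x*x+y*y); x,y=xd/f,yd/f
    R=cv2.Rodrigues(np.array(c["rvec"],float))[0]; z=c["range_z"]
    P=np.stack([x*z,y*z,z],-1)-np.array(c["tvec"]).reshape(3)
    return P@R, z>0
def rays(c,uv):
    K=np.array(c["mtx"]); R=cv2.Rodrigues(np.array(c["rvec"],float))[0]
    uv=np.asarray(uv,float).reshape(-1,2); xd=np.c_[(uv[:,0]-K[0,2])/K[0,0],(uv[:,1]-K[1,2])/K[1,1]]; x=xd.copy()
    for _ in range(8): x=xd/(1+c["k1"]*(x**2).sum(1,keepdims=True))
    return -R.T@np.array(c["tvec"]).reshape(3), np.c_[x,np.ones(len(x))]@R
def onplane(c,uv,z):
    o,d=rays(c,uv); return o+d*((z-o[2])/d[:,2])[:,None]
def save(img,n): cv2.imwrite("pics/"+n,img[...,::-1])
E
python3 - <<'E'
from h import *
for n in("scene","top"):
    c=camera(n); np.save(n+".npy",c,allow_pickle=True); save(c["img"],n+"0.png")
    P,ok=pts(c); print(n,-cv2.Rodrigues(np.array(c["rvec"],float))[0].T@np.array(c["tvec"]).reshape(3),c["k1"],ok.mean())
s=get_state(); print({k:np.round(v,3).tolist() for k,v in s.items()})
E
```

```text
scene [0.37978562 0.86087432 1.24584456] 0.020659078222679667 0.9959440104166667
top [ 0.43249795 -0.02355213  1.07682583] -0.08158251093111157 0.9959635416666667
{'t': 0.1, 'joint_positions': [-1.382, 0.418, -0.01, 1.614, 0.005, 1.111, -0.053], 'qvel': [-0.001, -0.001, -0.0, -0.001, -0.001, -0.001, 0.001], 'effort': [0.001, -85.26, 0.64, -42.671, -0.049, 0.016, 0.0], 'eef_pos': [0.143, 0.608, 0.194], 'tcp_rot': [[0.229, 0.973, -0.0], [0.973, -0.229, -0.001], [-0.001, 0.0, -1.0]], 'ft_force': [0.141, -0.082, 0.047], 'wrist_torque': [0.023, -0.029, 0.024], 'gripper_width': 0.094}
```

View pics/scene0.png

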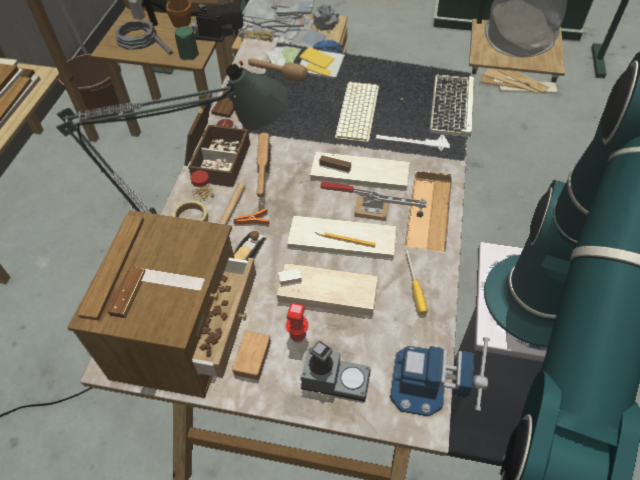

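View pics/top0.png

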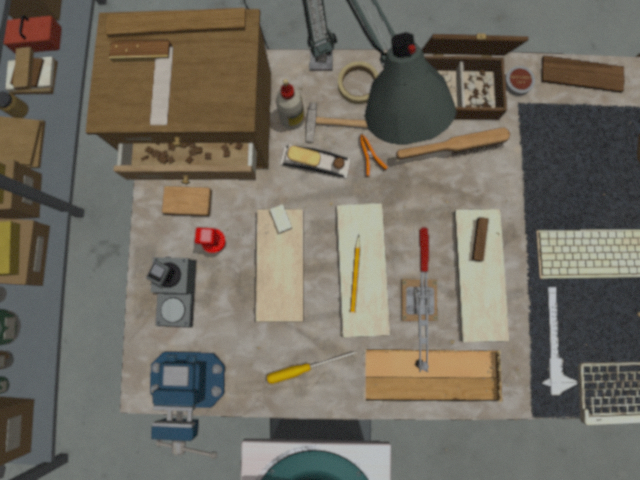

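The top view could offer two candidates for the meter: the grey and black one in the grey dock at (163,272), and a red look-alike at (210,238), which is not meant. For the board, the candidates are the left one at (280,265), with a small pale offcut at (281,218), one with a pencil at (360,270) and one with a dark strip at (482,275). I choose the grey and black meter and the left board. Next I measure both and check with a crop.

```bash
python3 - <<'E'
from h import *
for n in("scene","top"):
    c=np.load(n+".npy",allow_pickle=True).item(); P,ok=pts(c); img=c["img"]
    if n=="top": roi=(slice(225,345),slice(130,240))
    else: roi=(slice(290,410),slice(280,400))
    m0=np.zeros(ok.shape,bool); m0[roi]=True; m0&=ok
    save(cv2.resize(img[roi],None,fx=5,fy=5,interpolation=cv2.INTER_CUBIC),n+"_crop.png")
    hsv=cv2.cvtColor(img,cv2.COLOR_RGB2HSV); notred=~((hsv[...,1]>120))
    m0&=notred
    for nm,lo,hi in(("head",.132,.15),("tower",.056,.068),("step+disc",.019,.03)):
        m=m0&(P[...,2]>lo)&(P[...,2]<hi); Q=P[m]
        if len(Q)<10: print(n,nm,len(Q)); continue
        r=cv2.minAreaRect((Q[:,:2]*1000).astype(np.float32)); print(n,nm,len(Q),"z",Q[:,2].mean().round(4),"rect mm",np.round(r[0],1),np.round(r[1],1),round(r[2],1))
    g=cv2.cvtColor(img,cv2.COLOR_RGB2GRAY); 
    m=(m0&(P[...,2]>.02)&(P[...,2]<.032)&(g>np.percentile(g[m0&(P[...,2]>.02)&(P[...,2]<.032)],55))).astype(np.uint8)
    k,l,st,ce=cv2.connectedComponentsWithStats(m); i=1+st[1:,4].argmax(); cn=max(cv2.findContours((l==i).astype(np.uint8),0,1)[0],key=cv2.contourArea)
    X=onplane(c,cv2.convexHull(cn).reshape(-1,2),.0265); print("disc",st[i],np.round(cv2.minEnclosingCircle((X[:,:2]*1000).astype(np.float32)),1) if 0 else [np.round(q,1) for q in cv2.minEnclosingCircle((X[:,:2]*1000).astype(np.float32))])
    # thick board
    b=np.zeros(ok.shape,bool); b[(slice(190,335),slice(240,315)) if n=="top" else (slice(250,325),slice(265,390))]=True
    m=(b&ok&(P[...,2]>.026)&(P[...,2]<.042)&(g>90)&(P[...,0]>0.2)).astype(np.uint8)
    k,l,st,ce=cv2.connectedComponentsWithStats(m); i=1+st[1:,4].argmax(); cn=max(cv2.findContours((l==i).astype(np.uint8),0,1)[0],key=cv2.contourArea)
    X=onplane(c,cn.reshape(-1,2),.034); r=cv2.minAreaRect((X[:,:2]*1000).astype(np.float32)); print("board",st[i],np.round(r[0],1),np.round(r[1],1),round(r[2],1),"z",P[l==i][:,2].mean())
    # obstacles max z near
    a=ok&(P[...,0]>.2)&(P[...,0]<.6)&(P[...,1]>-.1)&(P[...,1]<.5); print("max z",P[a][:,2].max())
    red=ok&(hsv[...,1]>150)&((hsv[...,0]<8)|(hsv[...,0]>172))&(P[...,1]>.1)&(P[...,0]<.55); print("red",P[red].min(0),P[red].max(0))
E
```

```text
scene head 290 z 0.1376 rect mm [533.9 274.1] [ 41.5 154.4] 42.4
scene tower 624 z 0.0629 rect mm [465.5 296.4] [124.3 287.4] 82.6
scene step+disc 1411 z 0.025 rect mm [479.9 222.1] [240.  299.5] 18.9
disc [342 368  21  20 319] [array([424.7, 312.6]), np.float64(23.8)]
board [ 276  263  101   48 3060] [526.4  86.3] [242.4 105.4] 1.1 z 0.03269716133729123
max z 0.1444453064652014
red [0.54720513 0.21238424 0.05908677] [0.54985369 0.23540021 0.06511199]
top head 367 z 0.1382 rect mm [536.7 274.1] [ 41.8 150.1] 43.5
top tower 650 z 0.0641 rect mm [509.9 281.3] [ 89.6 153.3] 14.9
top step+disc 1194 z 0.025 rect mm [496.5 296.2] [114.2 227.6] 67.7
disc [161 298  23  24 436] [array([428.4, 313.8]), np.float64(25.7)]
board [ 256  209   47  113 4847] [529.1  83.4] [241.   98.8] 1.1 z 0.03356587876976386
max z 0.14433949652856798
red [0.54985985 0.22383646 0.06707704] [0.54985985 0.22383646 0.06707704]
```

View pics/top_crop.png

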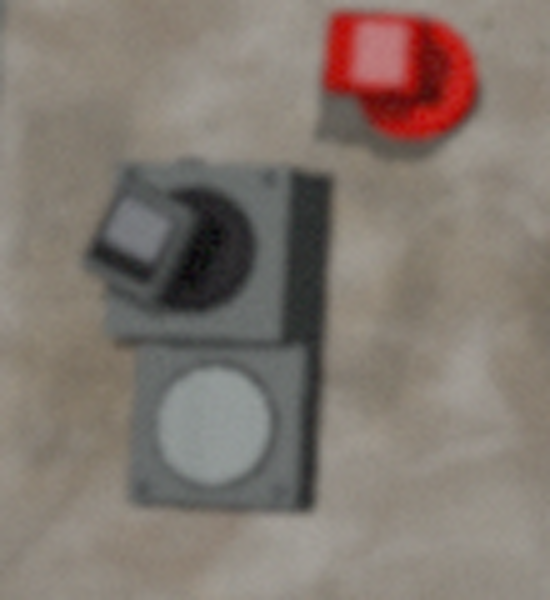

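The crop shows the grey and black meter in its dock: head at crop (140,240), turned about 25°, with the steel disc at crop (213,425). The red meter stands apart at the upper right. So the choice is right. One more measurement of the head, grip and tower.

```bash
python3 - <<'E'
from h import *
for n in("scene","top"):
    c=np.load(n+".npy",allow_pickle=True).item(); P,ok=pts(c)
    near=ok&(np.hypot(P[...,0]-.50,P[...,1]-.315)<.06)
    for nm,lo,hi in(("head",.130,.146),("collar",.0685,.078),("tower",.06,.067)):
        Q=P[near&(P[...,2]>lo)&(P[...,2]<hi)]
        r=cv2.minAreaRect((Q[:,:2]*1000).astype(np.float32)); print(n,nm,len(Q),"z",Q[:,2].mean().round(4),"rect",np.round(r[0],1),np.round(r[1],1),round(r[2],1),"mean",Q[:,:2].mean(0).round(4))
    for x,y in((.55,.2),):
        Q=P[ok&(np.hypot(P[...,0]-.56,P[...,1]-.22)<.05)]; print("red max z",Q[:,2].max(), Q[Q[:,2]>.1][:,:2].mean(0))
s=get_state(); R=s["tcp_rot"]; print(np.round(R,4), s["eef_pos"])
E
```

```text
scene head 279 z 0.1377 rect [497.2 313.2] [34.2 41.4] 64.6 mean [0.4976 0.3149]
scene collar 191 z 0.0718 rect [496.6 320.2] [72.8 52.3] 13.8 mean [0.4975 0.3223]
scene tower 475 z 0.0635 rect [499.1 312.6] [77.9 74.4] 89.4 mean [0.4965 0.3231]
red max z 0.1365245054437254 [0.57247889 0.22850115]
top head 342 z 0.1385 rect [500.7 312.8] [35.1 40.4] 63.8 mean [0.5002 0.311 ]
top collar 225 z 0.0718 rect [500.3 306.3] [64.4 60.4] 88.8 mean [0.4996 0.3016]
top tower 582 z 0.0641 rect [501.7 311.8] [74.2 78.1] 0.3 mean [0.4997 0.3031]
red max z 0.13635526688985444 [0.5742951  0.22216434]
[[ 2.287e-01  9.735e-01 -2.000e-04]
 [ 9.735e-01 -2.287e-01 -1.100e-03]
 [-1.100e-03  1.000e-04 -1.000e+00]] [0.14289152 0.60810784 0.19350267]
```

Choice confirmed. The meter is at about (0.499, 0.3135), with its y axis at 64° in the world. The disc is at (0.4265, 0.3135) and the board middle at (0.528, 0.085). The jaws close across the 26 mm side, which takes a turn of +12.8° about tool z. First I move to above the meter.

Request:
{"name": "jog_arm", "arguments": {
  "steps": [
    [-1, [0, 0, -0.75], [0, 0, 0]],
    [-1, [-5.13, 10.35, -0.75], [0, 0, 2.13]],
    [-1, [-5.13, 10.35, -0.75], [0, 0, 2.13]],
    [-1, [-5.13, 10.35, -0.75], [0, 0, 2.13]],
    [-1, [-5.13, 10.35, -0.75], [0, 0, 2.13]],
    [-1, [-5.13, 10.35, -0.75], [0, 0, 2.13]],
    [-1, [-5.13, 10.35, -0.75], [0, 0, 2.13]],
    [-1, [-5.13, 10.35, -0.75], [0, 0, 2.13]],
    [-1, [-5.13, 10.35, -0.75], [0, 0, 2.13]],
    [-1, [-5.13, 10.35, -0.75], [0, 0, 2.13]],
    [-1, [-5.13, 10.35, -0.75], [0, 0, 2.13]],
    [-1, [-5.13, 10.35, -0.75], [0, 0, 2.13]]
  ],
  "force": 40
}}

```text
t: 1.1
eef_pos: [0.4973, 0.3146, 0.224]
tcp_rot: [[0.438, 0.899, -0.0], [0.899, -0.438, -0.0], [-0.0, -0.0, -1.0]]
ft_force: [0.1, 1.9, 0.1]
gripper_width: 0.094
```

```bash
python3 - <<'E'
from h import *
c=camera("wrist"); P,ok=pts(c); s=get_state(); print(s["eef_pos"].round(4) if hasattr(s["eef_pos"],"round") else s["eef_pos"])
save(c["img"],"w1.png"); np.save("w1.npy",c,allow_pickle=True)
near=ok&(np.hypot(P[...,0]-.50,P[...,1]-.315)<.06)
for nm,lo,hi in(("head",.134,.146),("tower",.06,.067)):
    Q=P[near&(P[...,2]>lo)&(P[...,2]<hi)]
    if len(Q)<5: print(nm,len(Q)); continue
    r=cv2.minAreaRect((Q[:,:2]*1000).astype(np.float32)); print(nm,len(Q),"z",Q[:,2].mean().round(4),np.round(r[0],1),np.round(r[1],1),round(r[2],1))
g=cv2.cvtColor(c["img"],cv2.COLOR_RGB2GRAY)
m=(ok&(P[...,2]>.0245)&(P[...,2]<.032)&(np.hypot(P[...,0]-.427,P[...,1]-.313)<.045)); print(m.sum())
if m.sum()>50:
    t,_=cv2.threshold(g[m].reshape(-1,1),0,255,cv2.THRESH_OTSU); m=(m&(g>t)).astype(np.uint8); k,l,st,ce=cv2.connectedComponentsWithStats(m); i=1+st[1:,4].argmax()
    Q=P[l==i]; print("disc",t,len(Q),[np.round(q,1) for q in cv2.minEnclosingCircle((Q[:,:2]*1000).astype(np.float32))],Q.mean(0))
E
```

```text
[0.5034 0.3077 0.224 ]
head 2018 z 0.1388 [498.1 312.2] [33.2 40.5] 64.8
tower 2781 z 0.0643 [499.2 312. ] [76.2 74.3] 89.2
3243
disc 135.0 1842 [array([426. , 312.7]), np.float64(25.1)] [0.42589894 0.31292681 0.02681093]
```

View pics/w1.png

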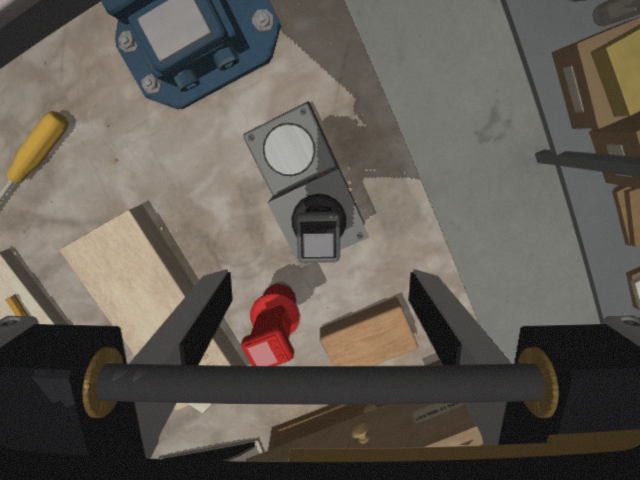

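The wrist view shows the meter's head at (320,240) square to the jaws, the disc at (290,150), and the red one well clear of both fingers. The readings agree: axis (0.4985, 0.3125), disc (0.426, 0.313). The arm was still settling at that moment. Now I go down.

Request:
{"name": "jog_arm", "arguments": {
  "steps": [
    [-1, [-0.03, 0, 0], [0, 0, 0]],
    [-1, [-0.03, 0, 0], [0, 0, 0]],
    [-1, [-0.03, 0, 0], [0, 0, 0]],
    [-1, [-0.03, 0, 0], [0, 0, 0]],
    [-1, [-0.03, 0, 0.5], [0, 0, 0]],
    [-1, [-0.03, 0, 1.0], [0, 0, 0]],
    [-1, [-0.03, 0, 1.5], [0, 0, 0]],
    [-1, [-0.03, 0, 2.0], [0, 0, 0]],
    [-1, [-0.03, 0, 2.4], [0, 0, 0]],
    [-1, [-0.03, 0, 2.7], [0, 0, 0]],
    [-1, [-0.03, 0, 2.85], [0, 0, 0]],
    [-1, [-0.03, 0, 2.85], [0, 0, 0]]
  ]
}}

```text
t: 2.15
eef_pos: [0.4949, 0.3154, 0.1091]
tcp_rot: [[0.438, 0.899, -0.001], [0.899, -0.438, -0.001], [-0.001, -0.001, -1.0]]
ft_force: [-0.5, -0.7, -0.2]
gripper_width: 0.094
```

Request:
{"name": "jog_arm", "arguments": {
  "steps": [
    [-1, [0, 0, 0], [0, 0, 0]],
    [-1, [0, 0, 0], [0, 0, 0]],
    [-1, [0, 0, 0], [0, 0, 0]]
  ]
}}

```text
t: 2.4
eef_pos: [0.4961, 0.3156, 0.111]
tcp_rot: [[0.438, 0.899, 0.001], [0.899, -0.438, 0.001], [0.001, 0.001, -1.0]]
ft_force: [0.2, 0.0, 0.6]
gripper_width: 0.0939
```

Request:
{"name": "jog_arm", "arguments": {
  "steps": [
    [-1, [-0.04, 0.08, 0.1], [0, 0, 0]],
    [-1, [-0.04, 0.08, 0.2], [0, 0, 0]],
    [-1, [-0.04, 0.08, 0.28], [0, 0, 0]],
    [-1, [-0.04, 0.08, 0.28], [0, 0, 0]],
    [-1, [-0.04, 0.08, 0.28], [0, 0, 0]],
    [-1, [-0.04, 0.08, 0.28], [0, 0, 0]]
  ]
}}

```text
t: 2.9
eef_pos: [0.4978, 0.3124, 0.0988]
tcp_rot: [[0.438, 0.899, -0.0], [0.899, -0.438, -0.0], [-0.0, -0.0, -1.0]]
ft_force: [-0.3, -0.4, 0.6]
gripper_width: 0.0939
```

Now I close. The tips should be about 1–2 mm above the collar.

Request:
{"name": "jog_arm", "arguments": {
  "steps": [
    [1, [0, 0, 0], [0, 0, 0]],
    [1, [0, 0, 0], [0, 0, 0]],
    [1, [0, 0, 0], [0, 0, 0]],
    [1, [0, 0, 0], [0, 0, 0]],
    [1, [0, 0, 0], [0, 0, 0]],
    [1, [0, 0, 0], [0, 0, 0]],
    [1, [0, 0, 0], [0, 0, 0]],
    [1, [0, 0, 0], [0, 0, 0]],
    [1, [0, 0, 0], [0, 0, 0]],
    [1, [0, 0, 0], [0, 0, 0]]
  ],
  "force": 40
}}

```text
t: 3.73
eef_pos: [0.4979, 0.3124, 0.0989]
tcp_rot: [[0.438, 0.899, 0.0], [0.899, -0.438, -0.0], [-0.0, 0.0, -1.0]]
ft_force: [0.6, 0.4, -0.7]
gripper_width: 0.0334
```

Request:
{"name": "jog_arm", "arguments": {
  "steps": [
    [1, [0, 0, 0], [0, 0, 0]],
    [1, [0, 0, 0], [0, 0, 0]],
    [1, [0, 0, 0], [0, 0, 0]],
    [1, [0, 0, 0], [0, 0, 0]]
  ]
}}

```text
t: 4.07
eef_pos: [0.4979, 0.3124, 0.0989]
tcp_rot: [[0.438, 0.899, 0.0], [0.899, -0.438, -0.0], [-0.0, 0.0, -1.0]]
ft_force: [0.9, 0.9, 0.7]
gripper_width: 0.0339
```

```bash
python3 - <<'E'
from h import *
c=camera("wrist"); s=camera("scene"); print(get_state()["gripper_width"])
a=cv2.resize(c["img"],(400,300)); b=cv2.resize(s["img"][300:405,260:400],(400,300),interpolation=cv2.INTER_CUBIC)
a=c["img"][150:450,120:520]
save(np.hstack([a,b]),"g1.png")
E
```

```text
0.03366534052520284
```

View pics/g1.png

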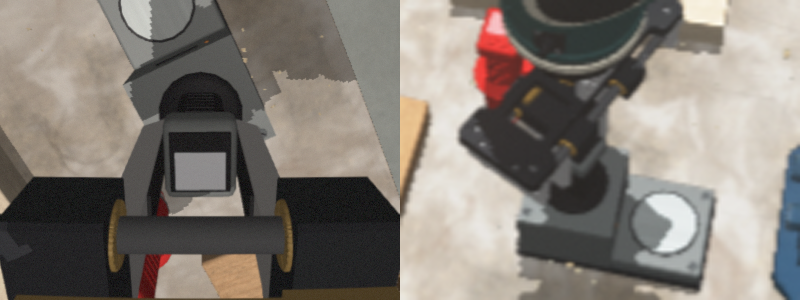

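The wrist view shows the jaws closed squarely on either side of the meter, with its head between them at about (200,155). The opening reads 34 mm, not 26 mm, so the grasp needs a check after lifting. I lift straight up by 76 mm.

Request:
{"name": "jog_arm", "arguments": {
  "steps": [
    [1, [0, 0, -0.1], [0, 0, 0]],
    [1, [0, 0, -0.25], [0, 0, 0]],
    [1, [0, 0, -0.45], [0, 0, 0]],
    [1, [0, 0, -0.7], [0, 0, 0]],
    [1, [0, 0, -0.95], [0, 0, 0]],
    [1, [0, 0, -1.2], [0, 0, 0]],
    [1, [0, 0, -1.45], [0, 0, 0]],
    [1, [0, 0, -1.65], [0, 0, 0]],
    [1, [0, 0, -1.8], [0, 0, 0]],
    [1, [0, 0, -1.9], [0, 0, 0]],
    [1, [0, 0, -1.9], [0, 0, 0]],
    [1, [0, 0, -1.9], [0, 0, 0]]
  ]
}}

```text
t: 5.17
eef_pos: [0.4977, 0.3124, 0.1747]
tcp_rot: [[0.438, 0.899, -0.0], [0.899, -0.438, -0.0], [-0.0, -0.0, -1.0]]
ft_force: [0.8, -0.4, -2.9]
gripper_width: 0.0337
```

```bash
python3 - <<'E'
from h import *
s=get_state(); print({k:np.round(s[k],4).tolist() for k in("t","eef_pos","ft_force","gripper_width")})
out=[]
for n,r in(("wrist",(150,450,120,520)),("scene",None)):
    c=camera(n); P,ok=pts(c); np.save("l_"+n+".npy",c,allow_pickle=True)
    if r: out.append(c["img"][r[0]:r[1],r[2]:r[3]])
    else: out.append(cv2.resize(c["img"][285:390,250:390],(400,300),interpolation=cv2.INTER_CUBIC))
    if n=="wrist":
        e=np.array(s["eef_pos"]); near=ok&(np.hypot(*(P[...,:2]-e[:2]).transpose(2,0,1))<.03)
        hist,b=np.histogram(P[near][:,2],bins=np.arange(.0,.3,.005)); print([(round(x,3),int(h)) for h,x in zip(hist,b) if h>20])
        Q=P[near&(P[...,2]>.209)&(P[...,2]<.224)]; 
        if len(Q)>5: r=cv2.minAreaRect((Q[:,:2]*1000).astype(np.float32)); print("head",len(Q),Q[:,2].mean(),r)
save(np.hstack(out),"l1.png")
E
```

```text
{'t': 5.1667, 'eef_pos': [0.4977, 0.3124, 0.1747], 'ft_force': [0.7819, -0.4225, -2.8573], 'gripper_width': 0.0337}
[(np.float64(0.0), 180), (np.float64(0.005), 336), (np.float64(0.06), 927), (np.float64(0.065), 157), (np.float64(0.1), 30), (np.float64(0.105), 53), (np.float64(0.11), 26), (np.float64(0.14), 44), (np.float64(0.145), 1898), (np.float64(0.15), 25), (np.float64(0.155), 112), (np.float64(0.16), 119), (np.float64(0.165), 115), (np.float64(0.17), 98), (np.float64(0.175), 119), (np.float64(0.18), 129), (np.float64(0.185), 115), (np.float64(0.19), 108), (np.float64(0.195), 159), (np.float64(0.2), 326), (np.float64(0.205), 499), (np.float64(0.21), 2883), (np.float64(0.215), 3321), (np.float64(0.22), 386), (np.float64(0.225), 394), (np.float64(0.23), 458), (np.float64(0.235), 498), (np.float64(0.24), 522), (np.float64(0.245), 566), (np.float64(0.25), 567), (np.float64(0.255), 646), (np.float64(0.26), 408), (np.float64(0.265), 333), (np.float64(0.27), 116), (np.float64(0.275), 231), (np.float64(0.28), 349), (np.float64(0.285), 392), (np.float64(0.29), 426)]
head 6641 0.21496802428529835 ((497.92242431640625, 312.68682861328125), (56.98874282836914, 39.991268157958984), 65.58040618896484)
```

View pics/l1.png

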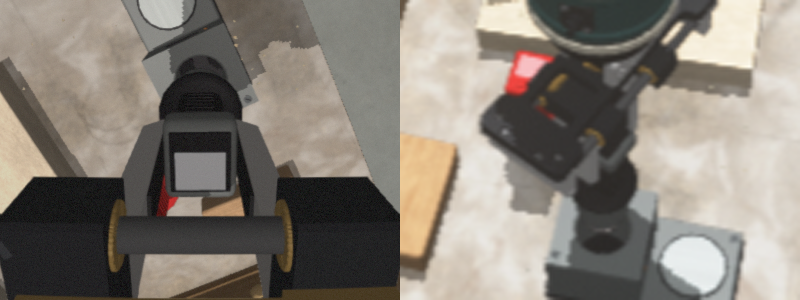

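It is held: the wrist carries about 2.9 N, roughly the meter's weight. The collar reads 27 mm below the TCP, as at the grasp, so it has not slipped. The wrist crop shows the meter central with the empty well behind it. I move over the disc.

Request:
{"name": "jog_arm", "arguments": {
  "steps": [
    [1, [-0.1, -0.2, 0], [0, 0, 0]],
    [1, [-0.25, -0.5, 0], [0, 0, 0]],
    [1, [-0.4, -0.85, 0], [0, 0, 0]],
    [1, [-0.6, -1.25, 0], [0, 0, 0]],
    [1, [-0.77, -1.62, 0], [0, 0, 0]],
    [1, [-0.77, -1.62, 0], [0, 0, 0]],
    [1, [-0.77, -1.62, 0], [0, 0, 0]],
    [1, [-0.77, -1.62, 0], [0, 0, 0]],
    [1, [-0.77, -1.62, 0.4], [0, 0, 0]],
    [1, [-0.77, -1.62, 0.8], [0, 0, 0]],
    [1, [-0.77, -1.62, 1.1], [0, 0, 0]],
    [1, [-0.77, -1.62, 1.1], [0, 0, 0]]
  ]
}}

```text
t: 6.27
eef_pos: [0.4257, 0.3121, 0.1286]
tcp_rot: [[0.439, 0.898, -0.002], [0.898, -0.439, -0.003], [-0.003, -0.001, -1.0]]
ft_force: [-0.2, -0.4, -4.2]
gripper_width: 0.0339
```

Request:
{"name": "jog_arm", "arguments": {
  "steps": [
    [1, [0, 0, 0], [0, 0, 0]],
    [1, [0, 0, 0], [0, 0, 0]],
    [1, [0, 0, 0], [0, 0, 0]],
    [1, [0, 0, 0], [0, 0, 0]]
  ]
}}

```text
t: 6.6
eef_pos: [0.4265, 0.3133, 0.1316]
tcp_rot: [[0.439, 0.899, 0.001], [0.899, -0.439, 0.001], [0.001, 0.0, -1.0]]
ft_force: [0.7, -0.6, -2.3]
gripper_width: 0.0339
```

```bash
cat > tilt.py <<'E'
from h import *
s=get_state(); print({k:np.round(s[k],4).tolist() for k in("t","eef_pos","ft_force","gripper_width")})
c=camera("wrist"); P,ok=pts(c); e=np.array(s["eef_pos"])
d=np.hypot(*(P[...,:2]-e[:2]).transpose(2,0,1))
m=ok&(d<.0265)&(abs(P[...,2]-(e[2]-.027))<.006); Q=P[m]
A=np.c_[Q[:,:2]-e[:2],np.ones(len(Q))]
for _ in range(3):
    w,*_=np.linalg.lstsq(A,Q[:,2],rcond=None); k=abs(A@w-Q[:,2])<.0015; A,Q=A[k],Q[k]
print("collar n",len(Q),"slopes",w[:2].round(3),"z",w[2].round(4),"below tcp",(e[2]-w[2]).round(4))
m=ok&(d<.03)&(abs(P[...,2]-(e[2]+.0401))<.004); r=cv2.minAreaRect((P[m][:,:2]*1000).astype(np.float32)); Q=P[m]; 
A=np.c_[Q[:,:2]-e[:2],np.ones(len(Q))]
for _ in range(3):
    w,*_=np.linalg.lstsq(A,Q[:,2],rcond=None); k=abs(A@w-Q[:,2])<.0015; A,Q=A[k],Q[k]
print("head n",len(Q),"slopes",w[:2].round(3),"z",w[2].round(4))
E
python3 tilt.py
```

```text
{'t': 6.6, 'eef_pos': [0.4265, 0.3133, 0.1316], 'ft_force': [0.7325, -0.564, -2.3079], 'gripper_width': 0.0339}
collar n 1640 slopes [ 0.029 -0.007] z 0.1049 below tcp 0.0266
head n 4003 slopes [ 0.032 -0.012] z 0.1721
```

Tilt is about 0.03 rad, within bounds. The foot is about 14 mm above the disc. I press gently in small steps.

Request:
{"name": "jog_arm", "arguments": {
  "steps": [
    [1, [0, 0, 0.06], [0, 0, 0]],
    [1, [0, 0, 0.12], [0, 0, 0]],
    [1, [0, 0, 0.18], [0, 0, 0]],
    [1, [0, 0, 0.24], [0, 0, 0]],
    [1, [0, 0, 0.29], [0, 0, 0]],
    [1, [0, 0, 0.33], [0, 0, 0]],
    [1, [0, 0, 0.37], [0, 0, 0]],
    [1, [0, 0, 0.4], [0, 0, 0]],
    [1, [0, 0, 0.43], [0, 0, 0]],
    [1, [0, 0, 0.45], [0, 0, 0]],
    [1, [0, 0, 0.45], [0, 0, 0]],
    [1, [0, 0, 0.45], [0, 0, 0]]
  ]
}}

```text
t: 7.65
eef_pos: [0.4261, 0.3132, 0.113]
tcp_rot: [[0.438, 0.899, 0.0], [0.899, -0.438, 0.0], [0.0, 0.0, -1.0]]
ft_force: [-1.1, -0.6, 3.8]
gripper_width: 0.0335
```

Request:
{"name": "jog_arm", "arguments": {
  "steps": [
    [1, [0, 0, 0], [0, 0, 0]],
    [1, [0, 0, 0], [0, 0, 0]]
  ]
}}

```text
t: 7.82
eef_pos: [0.4261, 0.3131, 0.113]
tcp_rot: [[0.438, 0.899, 0.0], [0.899, -0.438, 0.0], [0.0, 0.0, -1.0]]
ft_force: [-1.1, -1.2, 4.9]
gripper_width: 0.0337
```

Forces match the spring: 4.4 mm in should read about 4 N net. Another 3.4 mm to the ring, then hold for over a second.

Request:
{"name": "jog_arm", "arguments": {
  "steps": [
    [1, [0, 0, 0.02], [0, 0, 0]],
    [1, [0, 0, 0.04], [0, 0, 0]],
    [1, [0, 0, 0.06], [0, 0, 0]],
    [1, [0, 0, 0.08], [0, 0, 0]],
    [1, [0, 0, 0.08], [0, 0, 0]],
    [1, [0, 0, 0.08], [0, 0, 0]]
  ]
}}

```text
t: 8.32
eef_pos: [0.4262, 0.3132, 0.1097]
tcp_rot: [[0.438, 0.899, 0.0], [0.899, -0.438, 0.0], [0.0, 0.0, -1.0]]
ft_force: [-1.2, -1.3, 6.2]
gripper_width: 0.0337
```

Request:
{"name": "jog_arm", "arguments": {
  "steps": [
    [1, [0, 0, 0], [0, 0, 0]],
    [1, [0, 0, 0], [0, 0, 0]],
    [1, [0, 0, 0], [0, 0, 0]],
    [1, [0, 0, 0], [0, 0, 0]],
    [1, [0, 0, 0], [0, 0, 0]],
    [1, [0, 0, 0], [0, 0, 0]]
  ]
}}

```text
t: 8.82
eef_pos: [0.4261, 0.3132, 0.1097]
tcp_rot: [[0.438, 0.899, 0.0], [0.899, -0.438, 0.0], [0.0, 0.0, -1.0]]
ft_force: [-1.1, -1.1, 5.7]
gripper_width: 0.0336
```

```bash
python3 tilt.py
```

```text
{'t': 8.8167, 'eef_pos': [0.4261, 0.3132, 0.1097], 'ft_force': [-1.1445, -1.1313, 5.7267], 'gripper_width': 0.0336}
collar n 1661 slopes [ 0.02  -0.005] z 0.083 below tcp 0.0267
head n 4030 slopes [ 0.033 -0.015] z 0.1503
```

Collar height gives 7.5 mm in, and the spring force of about 8.5 N agrees. I hold a little longer, lift, and carry the meter over the thick board at a clear height.

Request:
{"name": "jog_arm", "arguments": {
  "steps": [
    [1, [0, 0, 0], [0, 0, 0]],
    [1, [0, 0, 0], [0, 0, 0]],
    [1, [0, 0, 0], [0, 0, 0]],
    [1, [0, 0, 0], [0, 0, 0]],
    [1, [0, 0, 0], [0, 0, 0]],
    [1, [0, 0, -0.1], [0, 0, 0]],
    [1, [0, 0, -0.3], [0, 0, 0]],
    [1, [0, 0, -0.6], [0, 0, 0]],
    [1, [0, 0, -1.0], [0, 0, 0]],
    [1, [0, 0, -1.4], [0, 0, 0]],
    [1, [0, 0, -1.75], [0, 0, 0]],
    [1, [0, 0, -1.75], [0, 0, 0]]
  ]
}}

```text
t: 9.87
eef_pos: [0.427, 0.3138, 0.1823]
tcp_rot: [[0.438, 0.899, 0.003], [0.899, -0.438, 0.002], [0.003, 0.001, -1.0]]
ft_force: [0.5, 0.1, -2.4]
gripper_width: 0.0338
```

Request:
{"name": "jog_arm", "arguments": {
  "steps": [
    [1, [-0.2, 0.24, 0], [0, 0, 0]],
    [1, [-0.6, 0.72, 0], [0, 0, 0]],
    [1, [-1.1, 1.32, 0], [0, 0, 0]],
    [1, [-1.6, 1.92, 0], [0, 0, 0]],
    [1, [-2.1, 2.52, 0], [0, 0, 0]],
    [1, [-2.6, 3.11, 0], [0, 0, 0]],
    [1, [-3.1, 3.71, 0], [0, 0, 0]],
    [1, [-3.5, 4.19, 0], [0, 0, 0]],
    [1, [-3.8, 4.55, 0], [0, 0, 0]],
    [1, [-4.0, 4.79, 0], [0, 0, 0]],
    [1, [-4.0, 4.79, 0], [0, 0, 0]],
    [1, [-4.0, 4.79, 0], [0, 0, 0]]
  ]
}}

```text
t: 10.87
eef_pos: [0.5277, 0.0844, 0.1788]
tcp_rot: [[0.44, 0.898, -0.001], [0.898, -0.44, -0.001], [-0.001, -0.001, -1.0]]
ft_force: [0.2, 1.2, -3.1]
gripper_width: 0.0337
```

Request:
{"name": "jog_arm", "arguments": {
  "steps": [
    [1, [0, 0, 0], [0, 0, 0]],
    [1, [0, 0, 0], [0, 0, 0]],
    [1, [0, 0, 0], [0, 0, 0]],
    [1, [0, 0, 0], [0, 0, 0]],
    [1, [0, 0, 0], [0, 0, 0]],
    [1, [0, 0, 0], [0, 0, 0]]
  ]
}}

```text
t: 11.37
eef_pos: [0.5281, 0.0856, 0.1797]
tcp_rot: [[0.438, 0.899, 0.0], [0.899, -0.438, -0.0], [0.0, 0.0, -1.0]]
ft_force: [-0.3, -0.3, -2.9]
gripper_width: 0.0336
```

```bash
python3 tilt.py; python3 - <<'E'
from h import *
c=camera("wrist"); P,ok=pts(c); save(c["img"],"b1.png")
m=ok&(abs(P[...,2]-.034)<.005)&(abs(P[...,0]-.528)<.16)&(abs(P[...,1]-.085)<.075); Q=P[m]
print(len(Q),Q.min(0),Q.max(0)); r=cv2.minAreaRect((Q[:,:2]*1000).astype(np.float32)); print(r,np.median(Q[:,2]))
c=camera("top"); s=camera("scene"); save(np.hstack([c["img"][130:430,120:420],cv2.resize(s["img"][190:390,230:430],(300,300))]),"b1.png")
E
```

```text
{'t': 11.3667, 'eef_pos': [0.5281, 0.0856, 0.1797], 'ft_force': [-0.2847, -0.2787, -2.926], 'gripper_width': 0.0336}
collar n 1661 slopes [ 0.013 -0.003] z 0.1529 below tcp 0.0268
head n 4033 slopes [ 0.031 -0.014] z 0.2202
18127 [0.40472953 0.03012255 0.0308773 ] [0.6482092  0.13422441 0.03681612]
((526.9049682617188, 81.99470520019531), (243.76002502441406, 100.57472229003906), 0.9468053579330444) 0.03379806640287128
```

View pics/b1.png

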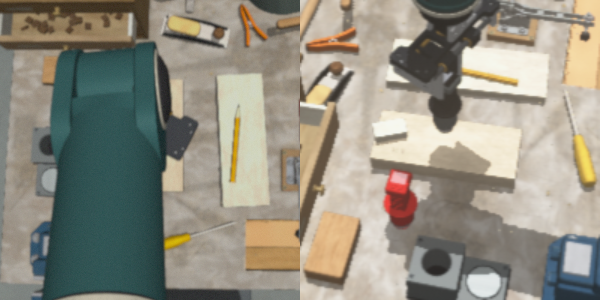

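The view shows the meter over the thick board, at about (445,110) in the right half; the board carries the pale offcut at (390,130), and the well stands empty. The wrist camera puts the board middle at (0.527, 0.082). I go down slowly and stop about 5.5 mm short of the final depth.

Request:
{"name": "jog_arm", "arguments": {
  "steps": [
    [1, [-0.08, 0, 0.15], [0, 0, 0]],
    [1, [-0.08, 0, 0.4], [0, 0, 0]],
    [1, [-0.08, 0, 0.65], [0, 0, 0]],
    [1, [-0.08, 0, 0.85], [0, 0, 0]],
    [1, [-0.08, 0, 1.0], [0, 0, 0]],
    [1, [-0.08, 0, 1.1], [0, 0, 0]],
    [1, [-0.08, 0, 1.18], [0, 0, 0]],
    [1, [-0.08, 0, 1.24], [0, 0, 0]],
    [1, [-0.08, 0, 1.3], [0, 0, 0]],
    [1, [-0.08, 0, 1.35], [0, 0, 0]],
    [1, [-0.08, 0, 1.39], [0, 0, 0]],
    [1, [-0.08, 0, 1.42], [0, 0, 0]]
  ]
}}

```text
t: 12.57
eef_pos: [0.527, 0.0825, 0.123]
tcp_rot: [[0.438, 0.899, 0.001], [0.899, -0.438, 0.0], [0.0, 0.0, -1.0]]
ft_force: [-0.6, 0.1, 2.5]
gripper_width: 0.0339
```

Request:
{"name": "jog_arm", "arguments": {
  "steps": [
    [1, [0, 0, 0], [0, 0, 0]],
    [1, [0, 0, 0], [0, 0, 0]],
    [1, [0, 0, 0], [0, 0, 0]],
    [1, [0, 0, 0], [0, 0, 0]]
  ]
}}

```text
t: 12.9
eef_pos: [0.5269, 0.0825, 0.1231]
tcp_rot: [[0.438, 0.899, 0.0], [0.899, -0.438, 0.0], [0.0, 0.0, -1.0]]
ft_force: [-0.7, -0.3, 1.2]
gripper_width: 0.0337
```

In contact at about the expected height (1.2 to 2.5 N net). Another 5.8 mm.

Request:
{"name": "jog_arm", "arguments": {
  "steps": [
    [1, [0, 0, 0.03], [0, 0, 0]],
    [1, [0, 0, 0.06], [0, 0, 0]],
    [1, [0, 0, 0.09], [0, 0, 0]],
    [1, [0, 0, 0.11], [0, 0, 0]],
    [1, [0, 0, 0.13], [0, 0, 0]],
    [1, [0, 0, 0.145], [0, 0, 0]],
    [1, [0, 0, 0.145], [0, 0, 0]],
    [1, [0, 0, 0.145], [0, 0, 0]],
    [1, [0, 0, 0.145], [0, 0, 0]],
    [1, [0, 0, 0.145], [0, 0, 0]],
    [1, [0, 0, 0.145], [0, 0, 0]],
    [1, [0, 0, 0.145], [0, 0, 0]]
  ]
}}

```text
t: 13.9
eef_pos: [0.5269, 0.0825, 0.1172]
tcp_rot: [[0.438, 0.899, 0.0], [0.899, -0.438, 0.0], [0.0, 0.0, -1.0]]
ft_force: [0.2, 0.8, 6.6]
gripper_width: 0.0335
```

```bash
python3 tilt.py; python3 - <<'E'
from h import *
c=camera("wrist"); P,ok=pts(c)
m=ok&(abs(P[...,2]-.034)<.005)&(abs(P[...,0]-.528)<.16)&(abs(P[...,1]-.085)<.075); Q=P[m]
print(cv2.minAreaRect((Q[:,:2]*1000).astype(np.float32)),np.median(Q[:,2]))
E
```

```text
{'t': 13.9, 'eef_pos': [0.5269, 0.0825, 0.1172], 'ft_force': [0.1843, 0.7672, 6.6462], 'gripper_width': 0.0335}
collar n 1653 slopes [ 0.017 -0.001] z 0.0904 below tcp 0.0268
head n 3999 slopes [ 0.031 -0.012] z 0.1578
((525.3035888671875, 82.05517578125), (239.9794464111328, 100.67970275878906), 1.1086442470550537) 0.03380877153400886
```

The ring depth checks two ways: 7.6 mm from collar height and about 8 mm from force. The board has not moved beyond the measuring error. Handing in.

```bash
python3 -c "
from h import *
print(sign_off()); s=get_state(); print(s['t'],s['eef_pos'],s['ft_force'])"
```

```text
the job is handed in; nothing more can be done
None
the job is handed in; nothing more can be done
```

I lifted the meter from its dock and pressed it on the check disc for more than a second. I then pressed it onto the middle of the thick board and handed in with it still held there, about 14 s into the 51 s. No verdict is reported.

| Check | On the disc | On the board |
|---|---|---|
| Foot pushed in, from collar height (ring is 8 mm) | about 7.5 mm | about 7.6 mm |
| Spring force | about 8.5 N | about 9 N |
| Tilt (limit 0.1 rad) | about 0.03 rad | about 0.03 rad |
| Distance from the target centre | about 1 mm | about 1 mm |

- **Board:** it had not moved by more than the measuring error of about 2 mm.
- **Grip opening disagreed:** the fingers closed to 34 mm, not the 26 mm of the grip's narrow side. They may be bearing on the 34 mm wide head, but I did not settle which. The collar stayed 27 mm below the TCP throughout, so the meter did not slip.
- **After handing in:** the last state readout was refused, so these figures are from just before.

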